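Lock the part tray on the lathe-tending cart

TASK

Lock the blue part tray in place: push the green peg round until the slot of the yellow disc lines up with the steel lock bar, then push the bar by its red post right through the disc until it is fully home against the end of the blue socket. Only push; do not lift the bar or anything else, and leave the bushings, bottle and tools around it undisturbed. Finish with the robot clear of everything.

Things in the scene. Friction and masses are not known exactly. Their poses are not given: they have to be found in the camera images.
- tray_lock: The fixed assembly of grey base plate, bar guide, socket and blue tray. Origin: on the disc's vertical axis at table height (z = 0). Its +x is the way the bar must travel, z is up. Base plate: x -250 to +95 mm, 140 wide, top 12 above the table. Blue tray with shallow round holes: x 95 to 295, 150 wide, top at height 32; bushings in it reach height 60. Never moves.
- guide_mouth (a point): Middle of the guide's top at the end near the disc, 52 mm on the -x side of the disc's axis, 35 mm above the table; x axis along the bar's travel. Dark steel guide 40 wide, 193 long, reaching back to 245 mm from the axis; channel 25 wide; lips over the bar leave a 16 mm gap for its post. Nothing of the guide stands above 35 mm.
- socket_stop (a point): Middle of the inner face of the blue socket's end wall, 24 mm above the table and 72 mm on the +x side of the disc's axis: where the bar's nose must come to rest. Socket 29 mm wide inside, 18 mm deep, open towards the disc, top at height 35.
- lock_disc (a joint): Angle of the slotted disc (rad), growing clockwise seen from above; at 0 and again at pi the slot lies along the bar's line (either is right: the slot runs right across the disc and is open at both ends). End stops at -0.35 and pi + 0.35. It stays where it is left: friction torque about 0.12 N m, so about 3.5 N at the peg. No spring.
- disc_centre (a point): Centre of the disc's top face, 35 mm above the table, on the disc's axis. Its x axis lies along the slot, its y axis points to the peg. The disc: 100 mm across, two yellow half moons either side of a straight slot 28 mm wide (black floor 17.5 mm above the table).
- disc_peg (a point): Centre of the top of the green upright peg on the disc, 34 mm from the disc's axis at right angles to the slot; peg diameter 14 mm, standing from the disc's top (height 35) to height 67. Push it sideways to turn the disc.
- lock_bar: Loose flat steel lock bar, 150 long x 22 wide x 12 high, 0.32 kg, with a half-round nose, lying in the guide (underside 18 mm above the table). Origin: middle of its underside; +x points to the nose, which is at x = +75. It slides with 1 to 3 N of friction. With the nose on the socket's end wall its origin is 3 mm on the -x side of the disc's axis.
- bar_post (a point): Centre of the top of the red upright post on the bar, 63 mm behind the bar's middle (tail end); post diameter 12 mm, from height 30 to height 67 above the table. Push on its tail side. With the bar fully home it stands 66 mm on the guide side of the disc's axis.
- bar_nose (a point): Tip of the bar's half-round nose, at mid height of the bar (24 mm above the table). At the start it is 9 to 33 mm short of the disc's rim.
- bushing_a: Loose turned steel bushing standing in a tray hole: foot 34 mm across, upper part 24 mm, 36 high. Origin: centre of its underside. Leave alone.
- bushing_b: Like bushing_a, in another tray hole. Leave alone.
- bushing_c: Like bushing_a, standing on the grey base plate beside the bar guide, its axis about 50 mm from the bar's line. Leave alone.
- oil_bottle: Loose white bottle with a red cap, 60 across, 170 high, standing on the table right of the lock. Origin: centre of its underside. Leave alone.
- wrench: Loose steel wrench lying on the table. Leave alone.
- screwdriver: Loose orange-handled screwdriver lying on the table beside the base plate. Leave alone.
Not all that is in view belongs to the job. Of the things that look like the lock_bar, the largest one is meant.

How it is judged:
On the way, in this order (a step that is already met when the one before it is completed fails the run):
1. the disc's slot is lined up with the bar (within 0.12 rad) while the bar's nose is still on the guide side of the disc's axis (angle between the x axis of disc_centre and the x axis of tray_lock, either way round below 0.12 rad and x of bar_nose in the frame of tray_lock below -0.015 m), for 0.1 s.
2. the bar has been pushed through the disc and home in the socket (x of bar_nose in the frame of tray_lock above 0.066 m and angle between the x axis of disc_centre and the x axis of tray_lock, either way round below 0.12 rad), for 0.1 s.
At the end, for the whole second after the job is handed in: The bar lies through the disc's slot with its nose within 6 mm of the socket's end wall, slot and bar parallel within 0.12 rad, the bar lying in its guide (raised less than 6 mm) and everything at rest (all of step 2 and z of lock_bar in the frame of tray_lock below 0.024 m and z of bar_nose in the frame of tray_lock below 0.032 m and linear speed of lock_bar below 0.01 m/s and velocity of joint lock_disc between -0.05 and 0.05 rad/s); the robot touches nothing.
It fails at once if the lock bar is lifted out of its guide (raised more than 10 mm or tipped more than 0.2 rad) (z of lock_bar in the frame of tray_lock above 0.028 m or angle between lock_bar's own z axis and vertical above 0.2 rad).
It fails at once if a bystander (bushing, bottle or tool) is moved more than 25 mm, or a bushing or the bottle is tipped (distance of any of bushing_a, bushing_b, bushing_c, oil_bottle, wrench, screwdriver from where it was at the start of the episode above 0.025 m or angle between any of bushing_a, bushing_b, bushing_c, oil_bottle's own z axis and vertical above 0.4 rad).
It also fails if it takes over 48 s, if anything falls off the work surface, if the arm or the gripper's body presses on something with over 40 N, if the wrist force passes 120 N, or if a joint passes its speed limit or range.

ROBOT

A 7-joint arm with a two-finger parallel gripper is mounted at the origin on the work surface. World frame = base frame: x ahead of the robot, y to its left, z up, the work surface at z = 0. Lengths are in m, angles in rad, forces in N, time in s.
With the tool pointing down it reaches from about 0.425 to 0.875 m from the base axis. Payload 4.7 kg.
Tool frame: the origin (TCP) lies at the very end of the fingers, on their centre line; the grasp point (between the pads) lies 19 mm behind it (manip.tcp_to_grasp is the z of the grasp point in the tool frame, in m); z points along the fingers, y is the line along which they close (so a half turn about z gives the same grasp; the last joint's range is limited). The gripper opens to 85 mm and grips with 20 to 120 N. Pads are 22 mm wide; open, the fingers measure 114 mm over their backs; the gripper's body (76 mm by 85 mm) begins 54 mm behind the grasp point. The pads swing forward as they close: fully open they stand 13 mm farther back than shut.
Start: joints at [1.173, 0.321, -0.07, 1.45, 0.023, 1.371, -0.057], TCP at [0.26, -0.596, 0.231] pointing down, gripper open.
Joint ranges: [-2.86, 2.86], [-0.3, 2.09], [-1.38, 1.24], [0.06, 2.45], [-1.56, 4.7], [0.09, 2.05], [-2.69, 2.69]. Speed limits (rad/s): [2.57, 2.57, 3.14, 3.14, 3.14, 3.14, 3.14].

INTERFACE

Orientations are given as a unit quaternion [w, x, y, z].
In Python, from station import monitor, optics, job, nets, manip gives the robot as it stands.
- The arm moves only by the tool play_rows, never from a script. Its argument "increments" is a list of rows, each an object of numbers: "tx", "ty", "tz": the shift along the world's x, y, z in cm; "wx", "wy", "wz": the turn, a rotation vector about the world's x, y, z in units of 6 degrees (1.0 is 6 degrees). In form: [{"tx": .., "ty": .., "tz": .., "wx": .., "wy": .., "wz": ..}, ...]. A call has 1 to 20 rows; each row is the pose to reach, as a shift and turn from the pose commanded when the call began; what a row does not reach only later rows make up. A row lasts 1/12 s, in which the tool goes at most 41.7 mm and 7.16 degrees, less where a joint would pass 70% of its speed; a pose out of reach is approached as far as the arm can. A call with a gripper value outside its range is refused whole. "fingers" is the finger opening in cm, from 0 to 8.54, set as the call begins (left out, the last holds). The fingers move at their own pace and stop on an object; the grip force is fixed at half the most. Time passes only in rows, so rows that repeat a pose let the fingers close. It gives the time, the measured TCP pose, the force, the opening and the grip force at its end, in the units of the state.
- monitor.sense(): the state, without advancing time (a new reading comes with each control period).
- optics.capture(name): name is "scene" or "top"; returns the picture (420x560x3 uint8, red, green, blue); there is no depth.
- optics.camera_model(name): a dict with "fx", "fy", "cx", "cy" (pixels), "origin" and "orientation" of the camera in the world. Camera axes: x right, y up, looking along -z (the intrinsics and any distortion apply to the point x, -y, -z); pixel columns grow to the right and rows downward; lengths in m; the calibration is good to about 2 mm. A picture is of the moment at which its call begins. camera_model takes no time and is no camera call.
- job.sign_off(): hands the job in; it is judged then, once.
Trained networks look in the newest picture that a camera, given by its name, has taken for a name from the list of things; names that differ only in an ending like _2 or _b are one class to them, and where a whole thing is asked for, a point or a joint stands for the part that bears it (a point fixed in the world has none). Each returns a list of dicts, best first, with "score" (0 to 1); they miss things now and then, are a little off and sometimes report something else, mostly with a low value. They report only what shows in the picture. A call takes as long as a camera call. They do not tell look-alikes from the thing itself.
- nets.cut_out(target, camera): "region" (420x560 bool, what is visible of it) and "bbox" ([left, top, right, bottom] in pixels, round what is visible of it).
The state is a dict: "time": time; "joint_positions": joint angles; "dq": joint speeds; "joint_torque": joint torques, N m; "ee_pos": TCP position; "tool_rot": TCP orientation; "force": force on the tool from outside, world axes, zero at the start; "moment": the same for the moment, N m; "opening": opening from 0.0 (shut) to 1.0 (fully open); "grasp_force": force on a finger pad.
Only numpy, scipy, OpenCV 4.12 (cv2) and the standard library are available. Lean on these libraries where they do the work, as an engineer would, in place of code of your own. Each camera call takes 0.05 s, during which the arm holds its last target. There are 200 camera calls.

## Working session

There is one attempt and no reset: what is moved stays moved. The work goes in short steps, Python scripts to look and compute and a tool call to move; the robot and the scene stay as the last step left them, time stands still between calls to the robot, and variables do not carry over. Pictures are saved under pics/ and viewed, at most 10 in all, crops included, and the job is handed in when it is done.

Besides the shell and the picture viewer there is one more tool, called after "Call:" by a JSON object that holds its "method" and its "body". play_rows: Moves the arm, as the interface text tells. Its arguments: {"type":"object","properties":{"increments":{"type":"array","items":{"type":"object","properties":{"tx":{"type":"number"},"ty":{"type":"number"},"tz":{"type":"number"},"wx":{"type":"number"},"wy":{"type":"number"},"wz":{"type":"number"}}}},"fingers":{"type":"number"}},"required":["increments"]}

```bash
mkdir -p pics
cat > h.py <<'E'
import numpy as np, cv2
from scipy.spatial.transform import Rotation as R
from station import monitor, optics, job, nets, manip
def save(cam,fn):
    im=optics.capture(cam); cv2.imwrite(fn,im[:,:,::-1]); return im
def model(cam):
    m=optics.camera_model(cam); q=m['orientation']
    return m,R.from_quat([q[1],q[2],q[3],q[0]]).as_matrix(),np.array(m['origin'])
def w(cam,u,v,z):
    m,r,o=model(cam)
    K=np.array([[m['fx'],0,m['cx']],[0,m['fy'],m['cy']],[0,0,1]])
    d=np.array(m.get('distortion',np.zeros(5)),float)
    p=cv2.undistortPoints(np.array([[[u,v]]],float),K,d)[0,0]
    ray=r@np.array([p[0],-p[1],-1]); return o+ray*(z-o[2])/ray[2]
def proj(cam,P):
    m,r,o=model(cam); c=r.T@(np.array(P)-o)
    K=np.array([[m['fx'],0,m['cx']],[0,m['fy'],m['cy']],[0,0,1]]); d=np.array(m.get('distortion',np.zeros(5)),float)
    return cv2.projectPoints(np.array([[c[0],-c[1],-c[2]]]),np.zeros(3),np.zeros(3),K,d)[0][0,0]
E
python3 - <<'E'
from h import *
for c in('scene','top'):
    im=save(c,f'pics/{c}0.png'); print(optics.camera_model(c))
    for t in('disc_peg','bar_post','lock_bar','lock_disc','tray_lock','bushing_c'):
        for d in nets.cut_out(t,c)[:4]:
            ys,xs=np.nonzero(d['region']); print(c,t,round(d['score'],2),d['bbox'],xs.mean().round(1),ys.mean().round(1),len(xs))
print(monitor.sense())
E
```

```text
{'fx': 476.975212830178, 'fy': 476.975212830178, 'cx': 278.9053704598481, 'cy': 208.8399469107108, 'origin': array([1.45561727, 0.47256929, 0.98621987]), 'orientation': array([0.47032932, 0.21153968, 0.34494135, 0.78425554])}
scene disc_peg 0.88 [292.5, 223.2, 322.7, 252.2] 307.4 237.9 889
scene bar_post 0.75 [188.8, 190.3, 223.6, 205.5] 204.8 197.2 215
scene bar_post 0.74 [233.8, 201.8, 279.7, 228.4] 255.5 216.2 211
scene bar_post 0.61 [294.2, 176.1, 308.7, 211.5] 302.4 194.1 175
scene lock_bar 0.63 [189.4, 194.1, 221.4, 207.1] 205.0 197.4 187
scene lock_bar 0.55 [236.0, 203.6, 276.9, 226.3] 255.1 216.1 196
scene lock_bar 0.51 [293.1, 182.1, 311.5, 207.1] 302.5 193.9 166
scene lock_bar 0.24 [222.6, 202.4, 420.5, 296.9] 324.5 247.0 7309
scene lock_disc 0.56 [289.9, 222.2, 326.4, 253.4] 307.5 238.1 905
scene tray_lock 0.55 [221.8, 200.3, 419.4, 298.3] 324.8 247.0 7247
scene bushing_c 0.76 [388.5, 267.1, 400.7, 282.6] 392.6 276.3 184
scene bushing_c 0.61 [354.7, 232.7, 364.3, 246.3] 359.6 239.4 101
{'fx': 410.22193302360233, 'fy': 410.22193302360233, 'cx': 278.4163835684821, 'cy': 208.
[... 986 characters left out ...]
0.7, 'joint_positions': array([ 1.17311125,  0.32093429, -0.07010065,  1.4504842 ,  0.02257576,
        1.37076169, -0.05690659]), 'dq': array([-0.00081779,  0.00040811,  0.00120771, -0.00043721, -0.00100266,
       -0.00086357, -0.00014901]), 'joint_torque': array([ 9.15130090e-05, -4.93233311e+01, -3.81052075e-01, -3.14510822e+01,
        1.34167692e-02,  1.33740719e-03, -3.46862976e-05]), 'ee_pos': array([ 0.26016261, -0.59570836,  0.23139918]), 'tool_rot': array([9.90712894e-05, 9.78878093e-01, 2.04444782e-01, 1.15143417e-05]), 'force': array([0.78342231, 0.39717507, 0.00673025]), 'moment': array([ 0.03100321, -0.03023018,  0.0199209 ]), 'grasp_force': 0.0, 'opening': 1.0009488962690563}
```

View pics/top0.png

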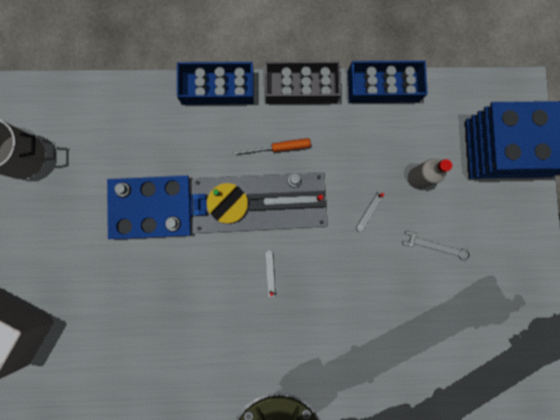

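View pics/scene0.png

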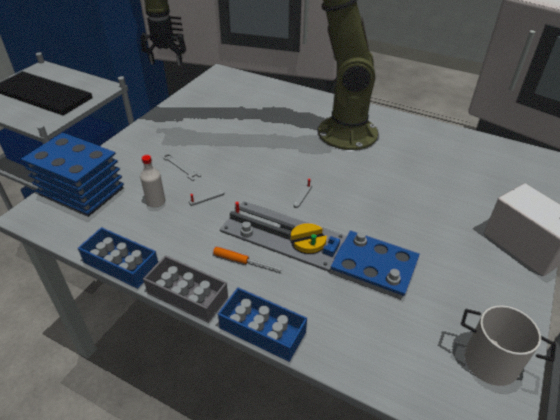

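```bash
cat >> h.py <<'E'
def blobs(cam,im,box):
    l,t,r,b=box; h=cv2.cvtColor(im,cv2.COLOR_RGB2HSV).astype(int)[t:b,l:r]; H,S,V=h[...,0],h[...,1],h[...,2]
    out={}
    for n,m in dict(red=((H<6)|(H>172))&(S>150)&(V>60),green=(H>45)&(H<85)&(S>110)&(V>40),yellow=(H>20)&(H<34)&(S>150)&(V>60)).items():
        k,lab,st,c=cv2.connectedComponentsWithStats(m.astype(np.uint8))
        out[n]=[(st[i,4],(c[i]+[l,t]).round(1),st[i,:4]+[l,t,0,0]) for i in range(1,k) if st[i,4]>=6]
    return out
E
python3 - <<'E'
from h import *
t=cv2.imread('pics/top0.png')[:,:,::-1]; s=cv2.imread('pics/scene0.png')[:,:,::-1]
for c,im,b in(('top',t,(180,165,335,245)),('scene',s,(215,190,345,270))):
    for n,l in blobs(c,im,b).items():
        for a,ct,bb in l: print(c,n,a,ct,bb,w(c,*ct,.067 if n!='yellow' else .035).round(4))
a=cv2.resize(t[160:250,180:340],(800,450),interpolation=3)
cv2.imwrite('pics/c1.png',a[:,:,::-1])
E
```

```text
top red 23 [319.9 197. ] [318 194   5   6] [ 0.5928 -0.1134  0.067 ]
top green 21 [215.9 192.1] [214 190   5   5] [0.6093 0.1372 0.067 ]
top yellow 391 [218.8 195.7] [207 184  29  29] [0.6047 0.1339 0.035 ]
top yellow 459 [235.4 210.3] [218 193  30  30] [0.5675 0.0933 0.035 ]
scene red 27 [237.  206.6] [236 202   3  10] [ 0.6075 -0.1056  0.067 ]
scene green 39 [313.2 238.1] [311 234   6  11] [0.6181 0.1408 0.067 ]
scene yellow 346 [304.7 230.6] [291 224  31  16] [0.5735 0.0957 0.035 ]
scene yellow 356 [310.5 244.6] [294 236  33  17] [0.615  0.1332 0.035 ]
```

View pics/c1.png

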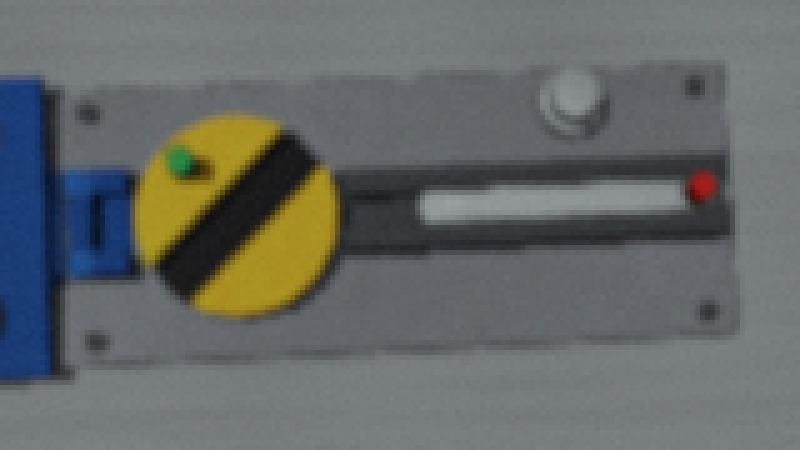

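The three look-alike bars sit at (295,199) in the guide, (270,273) and (370,211). The first is about 59 px long against roughly 45 px for the other two, and it lies in the guide with its red post at (320,197), so that's the lock bar. The peg at (216,192) has to go about 44° clockwise, pushed from the tray side. I'll move there with the fingers shut.

Call:
{"method": "play_rows", "body": {"fingers": 0, "increments": [{"tx": 1.8,"ty": 3.8,"wz": -0.4},{"tx": 3.6,"ty": 7.6,"wz": -0.8},{"tx": 5.4,"ty": 11.4,"wz": -1.2},{"tx": 7.2,"ty": 15.2,"wz": -1.6},{"tx": 9,"ty": 19,"wz": -2},{"tx": 10.8,"ty": 22.8,"wz": -2.4},{"tx": 12.6,"ty": 26.6,"wz": -2.8},{"tx": 14.4,"ty": 30.4,"wz": -3.2},{"tx": 16.2,"ty": 34.2,"wz": -3.65},{"tx": 18,"ty": 38,"wz": -3.65},{"tx": 19.8,"ty": 41.8,"wz": -3.65},{"tx": 21.6,"ty": 45.6,"wz": -3.65},{"tx": 23.4,"ty": 49.4,"wz": -3.65},{"tx": 25.2,"ty": 53.2,"wz": -3.65},{"tx": 27,"ty": 57,"wz": -3.65},{"tx": 28.8,"ty": 60.8,"wz": -3.65},{"tx": 30.6,"ty": 64.6,"wz": -3.65},{"tx": 32.4,"ty": 68.4,"wz": -3.65},{"tx": 34.2,"ty": 72.2,"wz": -3.65},{"tx": 35.4,"ty": 78.2,"wz": -3.65}]}}

```text
schema error: expected keys tx, ty, tz, wx, wy, wz
```

Call:
{"method": "play_rows", "body": {"fingers": 0, "increments": [{"tx": 3.6,"ty": 7.6,"tz": 0,"wx": 0,"wy": 0,"wz": -0.5},{"tx": 7.2,"ty": 15.2,"tz": 0,"wx": 0,"wy": 0,"wz": -1},{"tx": 10.8,"ty": 22.8,"tz": 0,"wx": 0,"wy": 0,"wz": -1.5},{"tx": 14.4,"ty": 30.4,"tz": 0,"wx": 0,"wy": 0,"wz": -2},{"tx": 18,"ty": 38,"tz": 0,"wx": 0,"wy": 0,"wz": -2.5},{"tx": 21.6,"ty": 45.6,"tz": 0,"wx": 0,"wy": 0,"wz": -3},{"tx": 25.2,"ty": 53.2,"tz": 0,"wx": 0,"wy": 0,"wz": -3.65},{"tx": 28.8,"ty": 60.8,"tz": 0,"wx": 0,"wy": 0,"wz": -3.65},{"tx": 32.4,"ty": 68.4,"tz": 0,"wx": 0,"wy": 0,"wz": -3.65},{"tx": 35.4,"ty": 78.2,"tz": 0,"wx": 0,"wy": 0,"wz": -3.65},{"tx": 35.4,"ty": 78.2,"tz": 0,"wx": 0,"wy": 0,"wz": -3.65},{"tx": 35.4,"ty": 78.2,"tz": 0,"wx": 0,"wy": 0,"wz": -3.65},{"tx": 35.4,"ty": 78.2,"tz": 0,"wx": 0,"wy": 0,"wz": -3.65},{"tx": 35.4,"ty": 78.2,"tz": 0,"wx": 0,"wy": 0,"wz": -3.65},{"tx": 35.4,"ty": 78.2,"tz": 0,"wx": 0,"wy": 0,"wz": -3.65},{"tx": 35.4,"ty": 78.2,"tz": 0,"wx": 0,"wy": 0,"wz": -3.65},{"tx": 35.4,"ty": 78.2,"tz": 0,"wx": 0,"wy": 0,"wz": -3.65},{"tx": 35.4,"ty": 78.2,"tz": 0,"wx": 0,"wy": 0,"wz": -3.65},{"tx": 35.4,"ty": 78.2,"tz": 0,"wx": 0,"wy": 0,"wz": -3.65},{"tx": 35.4,"ty": 78.2,"tz": 0,"wx": 0,"wy": 0,"wz": -3.65}]}}

```text
time: 2.37
ee_pos: [0.6048, 0.1648, 0.2316]
tool_rot: [0.0, 1.0, 0.014, 0.0]
force: [1.2, 0.3, 0.2]
opening: 0.0
grasp_force: 0.0
```

Call:
{"method": "play_rows", "body": {"increments": [{"tx": 0.9,"ty": 2.1,"tz": 0,"wx": 0,"wy": 0,"wz": 0},{"tx": 0.9,"ty": 2.1,"tz": -4,"wx": 0,"wy": 0,"wz": 0},{"tx": 0.9,"ty": 2.1,"tz": -8,"wx": 0,"wy": 0,"wz": 0},{"tx": 0.9,"ty": 2.1,"tz": -12,"wx": 0,"wy": 0,"wz": 0},{"tx": 0.9,"ty": 2.1,"tz": -14,"wx": 0,"wy": 0,"wz": 0},{"tx": 0.9,"ty": 2.1,"tz": -14,"wx": 0,"wy": 0,"wz": 0},{"tx": 0.9,"ty": 2.1,"tz": -14,"wx": 0,"wy": 0,"wz": 0}]}}

```text
time: 2.95
ee_pos: [0.6126, 0.184, 0.0907]
tool_rot: [0.0, 1.0, 0.015, -0.001]
force: [-0.1, -0.1, 0.4]
opening: -0.001
grasp_force: 0.0
```

Run:
```python
from h import *
print(monitor.sense()['ee_pos'])
for c,b in(('top',(180,165,335,245)),('scene',(215,190,345,270))):
    im=save(c,f'pics/{c}1.png')
    print(c,blobs(c,im,b))
P=[(.586,.1136,.035),(.6093,.1372,.067),(.5928,-.1134,.067)]
for c in('top','scene'): print(c,[proj(c,p).round(1) for p in P])
```

```text
[0.61259972 0.18401869 0.09071126]
top {'red': [(np.int32(23), array([319.9, 197. ]), array([318, 194,   5,   6]))], 'green': [(np.int32(20), array([215.8, 191.8]), array([214, 190,   5,   5]))], 'yellow': [(np.int32(170), array([222.6, 192.3]), array([211, 185,  25,  19])), (np.int32(292), array([236.2, 209.8]), array([223, 194,  25,  30]))]}
scene {'red': [(np.int32(27), array([237. , 206.6]), array([236, 202,   3,  10]))], 'green': [(np.int32(42), array([313.3, 239. ]), array([311, 235,   6,  10]))], 'yellow': [(np.int32(330), array([305. , 230.6]), array([291, 224,  31,  16])), (np.int32(332), array([310.3, 244.8]), array([294, 236,  32,  17]))]}
top [array([227.1, 203. ]), array([215.9, 192.1]), array([319.9, 197. ])]
scene [array([308.6, 235.5]), array([313.4, 235.6]), array([237.3, 202.8])]
```

Run:
```python
from h import *
a=cv2.imread('pics/top1.png')[160:250,180:340]; b=cv2.imread('pics/scene1.png')[180:280,215:345]
cv2.imwrite('pics/c2.png',np.vstack([cv2.resize(a,(533,300),interpolation=3),cv2.resize(cv2.copyMakeBorder(b,0,0,0,48,0),(533,300),interpolation=3)]))
```

```text
(no output)
```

View pics/c2.png

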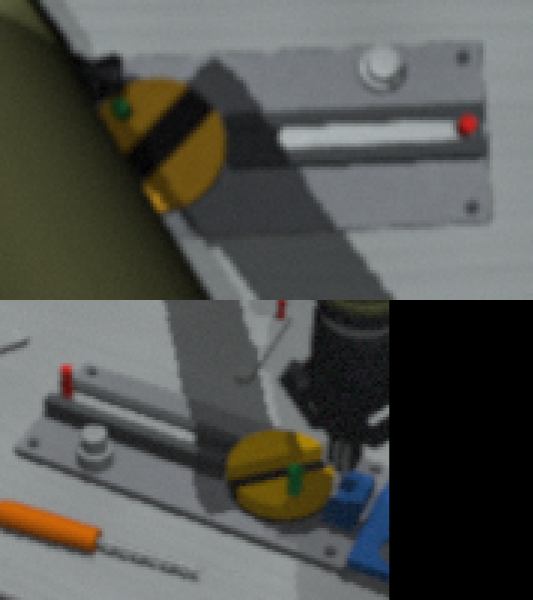

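The top view (upper) has the peg at crop (121,107), still about 44° off. The scene view (lower) shows the shut fingertip at (345,455), on the tray side of the peg at (295,478), with nothing disturbed. I'll lower the fingers and push the peg towards −y.

Call:
{"method": "play_rows", "body": {"increments": [{"tx": 0.2,"ty": 0,"tz": -2,"wx": 0,"wy": 0,"wz": 0},{"tx": 0.2,"ty": 0,"tz": -4.1,"wx": 0,"wy": 0,"wz": 0},{"tx": 0.2,"ty": 0,"tz": -4.1,"wx": 0,"wy": 0,"wz": 0},{"tx": 0.2,"ty": -0.8,"tz": -4.1,"wx": 0,"wy": 0,"wz": 0},{"tx": 0.2,"ty": -1.4,"tz": -4.1,"wx": 0,"wy": 0,"wz": 0},{"tx": 0.2,"ty": -2,"tz": -4.1,"wx": 0,"wy": 0,"wz": 0},{"tx": 0.3,"ty": -2.5,"tz": -4.1,"wx": 0,"wy": 0,"wz": 0},{"tx": 0.4,"ty": -3,"tz": -4.1,"wx": 0,"wy": 0,"wz": 0},{"tx": 0.5,"ty": -3.5,"tz": -4.1,"wx": 0,"wy": 0,"wz": 0},{"tx": 0.6,"ty": -4,"tz": -4.1,"wx": 0,"wy": 0,"wz": 0},{"tx": 0.6,"ty": -4,"tz": -4.1,"wx": 0,"wy": 0,"wz": 0},{"tx": 0.6,"ty": -4,"tz": -4.1,"wx": 0,"wy": 0,"wz": 0}]}}

```text
time: 4.05
ee_pos: [0.6241, 0.1494, 0.0531]
tool_rot: [-0.005, 1.0, 0.016, 0.006]
force: [10.3, 9.7, -4.9]
opening: 0.001
grasp_force: 5.8
```

Run:
```python
from h import *
s=monitor.sense();print(s['ee_pos'],s['force'])
for c,b in(('top',(180,165,335,245)),('scene',(215,190,345,270))):
    im=save(c,f'pics/{c}2.png')
    print(c,blobs(c,im,b))
for d in range(0,50,5):
    a=np.radians(d+1.7); p=np.array([.586+.034*np.cos(a),.1136+.034*np.sin(a)])
    print(d,[proj(c,(*p,z)).round(1) for c,z in(('top',.067),('scene',.051))])
```

```text
[0.62412621 0.14940198 0.05306936] [10.26087611  9.66505775 -4.86990179]
top {'red': [(np.int32(23), array([319.9, 197. ]), array([318, 194,   5,   6]))], 'green': [], 'yellow': [(np.int32(22), array([235.9, 188.3]), array([233, 186,   7,   6])), (np.int32(25), array([244.5, 202.4]), array([242, 199,   6,   8]))]}
scene {'red': [(np.int32(24), array([237. , 206.5]), array([236, 202,   3,  10]))], 'green': [(np.int32(23), array([308.5, 240.3]), array([307, 236,   4,  10]))], 'yellow': [(np.int32(118), array([298.8, 231.4]), array([292, 225,  17,  11])), (np.int32(301), array([307.4, 245.3]), array([292, 239,  34,  14]))]}
0 [array([225.3, 187.5]), array([303.8, 239.4])]
5 [array([224. , 187.7]), array([304.9, 239.7])]
10 [array([222.8, 187.9]), array([305.9, 239.9])]
15 [array([221.6, 188.2]), array([307. , 240.1])]
20 [array([220.5, 188.6]), array([308.1, 240.3])]
25 [array([219.3, 189.1]), array([309.2, 240.3])]
30 [array([218.3, 189.7]), array([310.2, 240.3])]
35 [array([217.2, 190.5]), array([311.3, 240.2])]
40 [array([216.3, 191.2]), array([312.4, 240.1])]
45 [array([215.4, 192.1]), array([313.4, 239.9])]
```

Call:
{"method": "play_rows", "body": {"increments": [{"tx": 0.3,"ty": -0.3,"tz": 0,"wx": 0,"wy": 0,"wz": 0},{"tx": 0.5,"ty": -0.6,"tz": 0,"wx": 0,"wy": 0,"wz": 0},{"tx": 0.6,"ty": -0.9,"tz": 0,"wx": 0,"wy": 0,"wz": 0},{"tx": 0.6,"ty": -0.9,"tz": 0,"wx": 0,"wy": 0,"wz": 0},{"tx": 0.6,"ty": -0.9,"tz": 0,"wx": 0,"wy": 0,"wz": 0}]}}

```text
time: 4.57
ee_pos: [0.6294, 0.1374, 0.0527]
tool_rot: [-0.002, 1.0, 0.015, 0.005]
force: [7.9, 4.4, -2.6]
opening: -0.004
grasp_force: 4.1
```

Run:
```python
from h import *
s=monitor.sense();print(s['ee_pos'],s['force'],s['moment'])
for c,b in(('top',(180,165,335,245)),('scene',(215,190,345,270))):
    im=save(c,f'pics/{c}3.png')
    print(c,blobs(c,im,b))
a=cv2.imread('pics/top3.png')[160:250,180:340]; b=cv2.imread('pics/scene3.png')[190:270,260:345]
cv2.imwrite('pics/c3.png',np.vstack([cv2.resize(a,(356,200),interpolation=3),cv2.resize(b,(356,335),interpolation=3)]))
```

```text
[0.62943144 0.13742767 0.05272022] [ 7.8876436   4.42776986 -2.59877462] [ 0.99881191 -1.63725258  0.0319698 ]
top {'red': [(np.int32(24), array([320. , 196.9]), array([318, 194,   5,   6]))], 'green': [], 'yellow': []}
scene {'red': [(np.int32(25), array([237. , 206.6]), array([236, 202,   3,  10]))], 'green': [(np.int32(17), array([303.8, 239.7]), array([303, 235,   3,  10]))], 'yellow': [(np.int32(31), array([297.5, 230.9]), array([294, 227,  10,   8])), (np.int32(13), array([319.3, 228.1]), array([318, 226,   4,   5])), (np.int32(313), array([305.7, 244.8]), array([291, 235,  33,  18])), (np.int32(21), array([323.1, 237.2]), array([320, 234,   6,   6]))]}
```

View pics/c3.png

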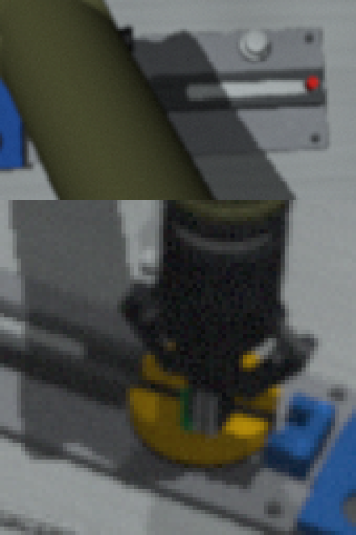

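The fingertip hides the right side of the peg at crop (188,408), but in the scene view the slot looks nearly in line with the guide. I'll back off, rise and move to behind the post, then check the angle in an unblocked view.

Call:
{"method": "play_rows", "body": {"increments": [{"tx": 0,"ty": 1.5,"tz": 0,"wx": 0,"wy": 0,"wz": 0},{"tx": 0,"ty": 3,"tz": 0,"wx": 0,"wy": 0,"wz": 0},{"tx": 0,"ty": 3,"tz": 3,"wx": 0,"wy": 0,"wz": 0},{"tx": 0,"ty": 3,"tz": 7,"wx": 0,"wy": 0,"wz": 0},{"tx": -0.5,"ty": 0,"tz": 7,"wx": 0,"wy": 0,"wz": 0},{"tx": -1,"ty": -4,"tz": 7,"wx": 0,"wy": 0,"wz": 0},{"tx": -1.5,"ty": -8,"tz": 7,"wx": 0,"wy": 0,"wz": 0},{"tx": -2,"ty": -12,"tz": 7,"wx": 0,"wy": 0,"wz": 0},{"tx": -2.5,"ty": -16,"tz": 7,"wx": 0,"wy": 0,"wz": 0},{"tx": -3,"ty": -20,"tz": 7,"wx": 0,"wy": 0,"wz": 0},{"tx": -3.3,"ty": -24,"tz": 7,"wx": 0,"wy": 0,"wz": 0},{"tx": -3.3,"ty": -28,"tz": 7,"wx": 0,"wy": 0,"wz": 0},{"tx": -3.3,"ty": -29.5,"tz": 7,"wx": 0,"wy": 0,"wz": 0},{"tx": -3.3,"ty": -29.5,"tz": 7,"wx": 0,"wy": 0,"wz": 0},{"tx": -3.3,"ty": -29.5,"tz": 7,"wx": 0,"wy": 0,"wz": 0}]}}

```text
time: 5.92
ee_pos: [0.592, -0.1593, 0.1202]
tool_rot: [-0.001, 1.0, 0.014, -0.0]
force: [-0.4, 0.5, -0.8]
opening: -0.003
grasp_force: 0.0
```

Run:
```python
from h import *
s=monitor.sense();print(s['ee_pos'],s['force'])
for c,b in(('top',(180,165,335,245)),('scene',(215,190,345,270))):
    im=save(c,f'pics/{c}4.png')
    for n,l in blobs(c,im,b).items():
        for a,ct,bb in l: print(c,n,a,ct,bb,w(c,*ct,.067 if n!='yellow' else .035).round(4))
a=cv2.imread('pics/top4.png')[160:250,180:340]; b=cv2.imread('pics/scene4.png')[180:280,215:345]
cv2.imwrite('pics/c4.png',np.vstack([cv2.resize(a,(533,300),interpolation=3),cv2.resize(cv2.copyMakeBorder(b,0,0,0,48,0),(533,300),interpolation=3)]))
```

```text
[ 0.59199216 -0.15928555  0.12023042] [-0.4257842   0.50367485 -0.81386073]
top red 25 [320.  196.8] [318 194   5   6] [ 0.5933 -0.1136  0.067 ]
top green 22 [223.9 188. ] [222 186   5   5] [0.6189 0.1179 0.067 ]
top yellow 395 [225.3 192.5] [207 184  38  17] [0.6124 0.1178 0.035 ]
top yellow 452 [229.3 213.6] [210 205  38  18] [0.5596 0.1084 0.035 ]
scene red 28 [236.9 206.8] [236 202   3  10] [ 0.6083 -0.1054  0.067 ]
scene green 41 [305.2 238. ] [302 234   7  11] [0.628  0.1217 0.067 ]
scene yellow 340 [310.6 230.5] [294 223  33  17] [0.5653 0.1102 0.035 ]
scene yellow 382 [306.1 244.3] [291 234  34  19] [0.6197 0.1221 0.035 ]
```

View pics/c4.png

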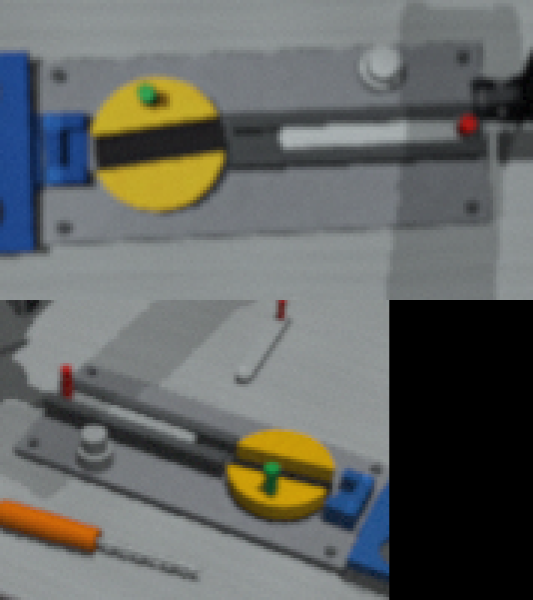

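The top view shows the slot (crop (95,150)→(225,135)) still about 7° off the guide. The bar hasn't moved (nose at (280,138)) and the bystanders are intact. The peg needs about 4 mm more, so I'll go back for a short second push.

Call:
{"method": "play_rows", "body": {"increments": [{"tx": 0.4,"ty": 4,"tz": 0,"wx": 0,"wy": 0,"wz": 0},{"tx": 0.8,"ty": 8,"tz": 0,"wx": 0,"wy": 0,"wz": 0},{"tx": 1.2,"ty": 12,"tz": 0,"wx": 0,"wy": 0,"wz": 0},{"tx": 1.6,"ty": 16,"tz": 0,"wx": 0,"wy": 0,"wz": 0},{"tx": 2,"ty": 20,"tz": 0,"wx": 0,"wy": 0,"wz": 0},{"tx": 2.4,"ty": 24,"tz": 0,"wx": 0,"wy": 0,"wz": 0},{"tx": 2.8,"ty": 28,"tz": 0,"wx": 0,"wy": 0,"wz": 0},{"tx": 3,"ty": 32,"tz": 0,"wx": 0,"wy": 0,"wz": 0},{"tx": 3,"ty": 32.7,"tz": 0,"wx": 0,"wy": 0,"wz": 0},{"tx": 3,"ty": 32.7,"tz": 0,"wx": 0,"wy": 0,"wz": 0},{"tx": 3,"ty": 32.7,"tz": -3.5,"wx": 0,"wy": 0,"wz": 0},{"tx": 3,"ty": 32.7,"tz": -7,"wx": 0,"wy": 0,"wz": 0},{"tx": 3,"ty": 32.7,"tz": -7,"wx": 0,"wy": 0,"wz": 0},{"tx": 3,"ty": 31.5,"tz": -7,"wx": 0,"wy": 0,"wz": 0},{"tx": 3,"ty": 30.5,"tz": -7,"wx": 0,"wy": 0,"wz": 0},{"tx": 3,"ty": 30,"tz": -7,"wx": 0,"wy": 0,"wz": 0},{"tx": 3,"ty": 29.5,"tz": -7,"wx": 0,"wy": 0,"wz": 0},{"tx": 3,"ty": 29.3,"tz": -7,"wx": 0,"wy": 0,"wz": 0},{"tx": 3,"ty": 29.3,"tz": -7,"wx": 0,"wy": 0,"wz": 0}]}}

```text
time: 7.6
ee_pos: [0.6239, 0.1334, 0.0525]
tool_rot: [-0.001, 1.0, 0.014, 0.002]
force: [1.6, 1.8, 0.8]
opening: -0.001
grasp_force: 1.2
```

Call:
{"method": "play_rows", "body": {"increments": [{"tx": 0,"ty": 1.5,"tz": 0,"wx": 0,"wy": 0,"wz": 0},{"tx": 0,"ty": 3,"tz": 0,"wx": 0,"wy": 0,"wz": 0},{"tx": 0,"ty": 3,"tz": 3,"wx": 0,"wy": 0,"wz": 0},{"tx": 0,"ty": 3,"tz": 7,"wx": 0,"wy": 0,"wz": 0},{"tx": -0.5,"ty": 0,"tz": 7,"wx": 0,"wy": 0,"wz": 0},{"tx": -1,"ty": -4,"tz": 7,"wx": 0,"wy": 0,"wz": 0},{"tx": -1.5,"ty": -8,"tz": 7,"wx": 0,"wy": 0,"wz": 0},{"tx": -2,"ty": -12,"tz": 7,"wx": 0,"wy": 0,"wz": 0},{"tx": -2.5,"ty": -16,"tz": 7,"wx": 0,"wy": 0,"wz": 0},{"tx": -2.8,"ty": -20,"tz": 7,"wx": 0,"wy": 0,"wz": 0},{"tx": -3,"ty": -24,"tz": 7,"wx": 0,"wy": 0,"wz": 0},{"tx": -3,"ty": -28,"tz": 7,"wx": 0,"wy": 0,"wz": 0},{"tx": -3,"ty": -29.3,"tz": 7,"wx": 0,"wy": 0,"wz": 0},{"tx": -3,"ty": -29.3,"tz": 7,"wx": 0,"wy": 0,"wz": 0},{"tx": -3,"ty": -29.3,"tz": 7,"wx": 0,"wy": 0,"wz": 0}]}}

```text
time: 8.85
ee_pos: [0.592, -0.1589, 0.12]
tool_rot: [-0.0, 1.0, 0.015, -0.001]
force: [0.4, 0.3, 0.6]
opening: -0.002
grasp_force: 0.0
```

Run:
```python
from h import *
s=monitor.sense();print(s['ee_pos'],s['force'])
for c,b in(('top',(180,165,335,245)),):
    im=save(c,f'pics/{c}5.png')
    for n,l in blobs(c,im,b).items():
        for a,ct,bb in l: print(c,n,a,ct,bb,w(c,*ct,.067 if n!='yellow' else .035).round(4))
a=cv2.imread('pics/top5.png')[165:245,185:335]
cv2.imwrite('pics/c5.png',cv2.resize(a,(800,427),interpolation=3))
```

```text
[ 0.59196907 -0.15892322  0.11996802] [0.41207162 0.34795874 0.60916717]
top red 25 [320.  196.8] [318 194   5   6] [ 0.5933 -0.1136  0.067 ]
top green 22 [226.5 188. ] [224 186   6   5] [0.6188 0.1117 0.067 ]
top yellow 399 [227.7 192.3] [209 184  38  15] [0.6128 0.1118 0.035 ]
top yellow 445 [227.1 213.8] [209 207  37  16] [0.5592 0.1138 0.035 ]
```

View pics/c5.png

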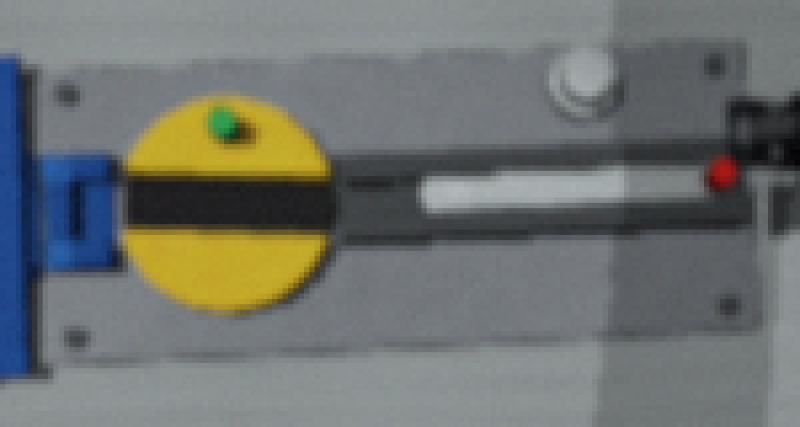

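The slot (crop (125,203)→(335,207)) now lies about 3–4° past the guide line, which is within tolerance, and the nose will centre it. The bar is untouched, and the fingers are behind the red post at (722,173). I'll lower them and push the bar along its line.

Call:
{"method": "play_rows", "body": {"increments": [{"tx": 0.2,"ty": 0,"tz": -3.5,"wx": 0,"wy": 0,"wz": 0},{"tx": 0.2,"ty": 0,"tz": -7,"wx": 0,"wy": 0,"wz": 0},{"tx": 0.2,"ty": 0,"tz": -7,"wx": 0,"wy": 0,"wz": 0},{"tx": 0.2,"ty": 0.8,"tz": -7,"wx": 0,"wy": 0,"wz": 0},{"tx": 0.2,"ty": 1.6,"tz": -7,"wx": 0,"wy": 0,"wz": 0},{"tx": 0.2,"ty": 2.2,"tz": -7,"wx": 0,"wy": 0,"wz": 0},{"tx": 0.1,"ty": 2.8,"tz": -7,"wx": 0,"wy": 0,"wz": 0},{"tx": 0.1,"ty": 3.4,"tz": -7,"wx": 0,"wy": 0,"wz": 0},{"tx": 0.1,"ty": 4,"tz": -7,"wx": 0,"wy": 0,"wz": 0},{"tx": 0.1,"ty": 4.6,"tz": -7,"wx": 0,"wy": 0,"wz": 0},{"tx": 0.1,"ty": 5.2,"tz": -7,"wx": 0,"wy": 0,"wz": 0},{"tx": 0,"ty": 5.8,"tz": -7,"wx": 0,"wy": 0,"wz": 0},{"tx": 0,"ty": 6.4,"tz": -7,"wx": 0,"wy": 0,"wz": 0},{"tx": 0,"ty": 7,"tz": -7,"wx": 0,"wy": 0,"wz": 0},{"tx": 0,"ty": 7.6,"tz": -7,"wx": 0,"wy": 0,"wz": 0},{"tx": 0,"ty": 8.2,"tz": -7,"wx": 0,"wy": 0,"wz": 0},{"tx": -0.1,"ty": 8.8,"tz": -7,"wx": 0,"wy": 0,"wz": 0},{"tx": -0.1,"ty": 9.4,"tz": -7,"wx": 0,"wy": 0,"wz": 0},{"tx": -0.1,"ty": 10,"tz": -7,"wx": 0,"wy": 0,"wz": 0}]}}

```text
time: 10.48
ee_pos: [0.5911, -0.0592, 0.0503]
tool_rot: [0.0, 1.0, 0.015, 0.0]
force: [2.0, -2.8, 2.1]
opening: -0.001
grasp_force: 1.8
```

Call:
{"method": "play_rows", "body": {"increments": [{"tx": 0,"ty": 0.7,"tz": 0,"wx": 0,"wy": 0,"wz": 0},{"tx": 0,"ty": 1.4,"tz": 0,"wx": 0,"wy": 0,"wz": 0},{"tx": 0,"ty": 2.1,"tz": 0,"wx": 0,"wy": 0,"wz": 0},{"tx": -0.1,"ty": 2.8,"tz": 0,"wx": 0,"wy": 0,"wz": 0},{"tx": -0.1,"ty": 3.5,"tz": 0,"wx": 0,"wy": 0,"wz": 0},{"tx": -0.1,"ty": 4.2,"tz": 0,"wx": 0,"wy": 0,"wz": 0},{"tx": -0.2,"ty": 4.9,"tz": 0,"wx": 0,"wy": 0,"wz": 0},{"tx": -0.2,"ty": 5.6,"tz": 0,"wx": 0,"wy": 0,"wz": 0},{"tx": -0.2,"ty": 6.3,"tz": 0,"wx": 0,"wy": 0,"wz": 0},{"tx": -0.3,"ty": 7,"tz": 0,"wx": 0,"wy": 0,"wz": 0},{"tx": -0.3,"ty": 7.4,"tz": 0,"wx": 0,"wy": 0,"wz": 0},{"tx": -0.3,"ty": 7.8,"tz": 0,"wx": 0,"wy": 0,"wz": 0},{"tx": -0.3,"ty": 7.8,"tz": 0,"wx": 0,"wy": 0,"wz": 0}]}}

```text
time: 11.57
ee_pos: [0.5877, 0.0198, 0.0502]
tool_rot: [-0.0, 1.0, 0.015, -0.0]
force: [-0.5, -0.7, 0.8]
opening: 0.001
grasp_force: 0.2
```

Call:
{"method": "play_rows", "body": {"increments": [{"tx": 0,"ty": 0.2,"tz": 0,"wx": 0,"wy": 0,"wz": 0},{"tx": 0,"ty": 0.4,"tz": 0,"wx": 0,"wy": 0,"wz": 0},{"tx": 0,"ty": 0.6,"tz": 0,"wx": 0,"wy": 0,"wz": 0},{"tx": 0,"ty": 0.7,"tz": 0,"wx": 0,"wy": 0,"wz": 0},{"tx": 0,"ty": 0.7,"tz": 0,"wx": 0,"wy": 0,"wz": 0}]}}

```text
time: 11.98
ee_pos: [0.5877, 0.0258, 0.0501]
tool_rot: [-0.0, 1.0, 0.015, -0.0]
force: [-0.2, -1.6, -0.4]
opening: 0.007
grasp_force: 0.4
```

Call:
{"method": "play_rows", "body": {"increments": [{"tx": 0,"ty": 0.2,"tz": 0,"wx": 0,"wy": 0,"wz": 0},{"tx": 0,"ty": 0.4,"tz": 0,"wx": 0,"wy": 0,"wz": 0},{"tx": 0,"ty": 0.5,"tz": 0,"wx": 0,"wy": 0,"wz": 0},{"tx": 0,"ty": 0.5,"tz": 0,"wx": 0,"wy": 0,"wz": 0}]}}

```text
time: 12.32
ee_pos: [0.5879, 0.0295, 0.0502]
tool_rot: [0.001, 1.0, 0.015, -0.0]
force: [-0.7, -4.2, -0.5]
opening: 0.002
grasp_force: 1.8
```

Call:
{"method": "play_rows", "body": {"increments": [{"tx": 0,"ty": 0.2,"tz": 0,"wx": 0,"wy": 0,"wz": 0},{"tx": 0,"ty": 0.4,"tz": 0,"wx": 0,"wy": 0,"wz": 0},{"tx": 0,"ty": 0.4,"tz": 0,"wx": 0,"wy": 0,"wz": 0}]}}

```text
time: 12.57
ee_pos: [0.5881, 0.0299, 0.0504]
tool_rot: [0.003, 1.0, 0.014, -0.0]
force: [-1.4, -9.8, 1.7]
opening: 0.004
grasp_force: 4.8
```

The force is up to 9.8 N with no further travel, so the bar is against the end wall. I'll back off, rise, move clear and check.

Call:
{"method": "play_rows", "body": {"increments": [{"tx": 0,"ty": -1.5,"tz": 0,"wx": 0,"wy": 0,"wz": 0},{"tx": 0,"ty": -3,"tz": 0,"wx": 0,"wy": 0,"wz": 0},{"tx": 0,"ty": -3,"tz": 4,"wx": 0,"wy": 0,"wz": 0},{"tx": 0,"ty": -3,"tz": 8,"wx": 0,"wy": 0,"wz": 0},{"tx": 0,"ty": -5,"tz": 12,"wx": 0,"wy": 0,"wz": 0},{"tx": -2,"ty": -9,"tz": 15,"wx": 0,"wy": 0,"wz": 0},{"tx": -4,"ty": -13,"tz": 16,"wx": 0,"wy": 0,"wz": 0},{"tx": -6,"ty": -17,"tz": 16,"wx": 0,"wy": 0,"wz": 0},{"tx": -8,"ty": -20,"tz": 16,"wx": 0,"wy": 0,"wz": 0},{"tx": -8,"ty": -20,"tz": 16,"wx": 0,"wy": 0,"wz": 0},{"tx": -8,"ty": -20,"tz": 16,"wx": 0,"wy": 0,"wz": 0}]}}

```text
time: 13.48
ee_pos: [0.5063, -0.1701, 0.2106]
tool_rot: [0.001, 1.0, 0.011, 0.0]
force: [-0.5, -0.6, -0.6]
opening: 0.004
grasp_force: 0.0
```

Run:
```python
from h import *
s=monitor.sense();print(s['ee_pos'],s['force'])
for c,b in(('top',(180,165,335,245)),):
    im=save(c,f'pics/{c}6.png')
    for n,l in blobs(c,im,b).items():
        for a,ct,bb in l: print(c,n,a,ct,bb,w(c,*ct,.067 if n!='yellow' else .035).round(4))
a=cv2.imread('pics/top6.png')[165:245,185:335]
cv2.imwrite('pics/c6.png',cv2.resize(a,(800,427),interpolation=3))
```

```text
[ 0.50625862 -0.17010896  0.21062393] [-0.48551752 -0.62975621 -0.62744266]
top red 18 [253.1 200.1] [251 198   5   5] [0.5883 0.0481 0.067 ]
top green 22 [226.5 188. ] [224 186   6   5] [0.6188 0.1117 0.067 ]
top yellow 363 [226.9 191.8] [209 184  38  14] [0.6141 0.1138 0.035 ]
top yellow 403 [227.3 214.4] [209 209  37  14] [0.5577 0.1134 0.035 ]
```

View pics/c6.png

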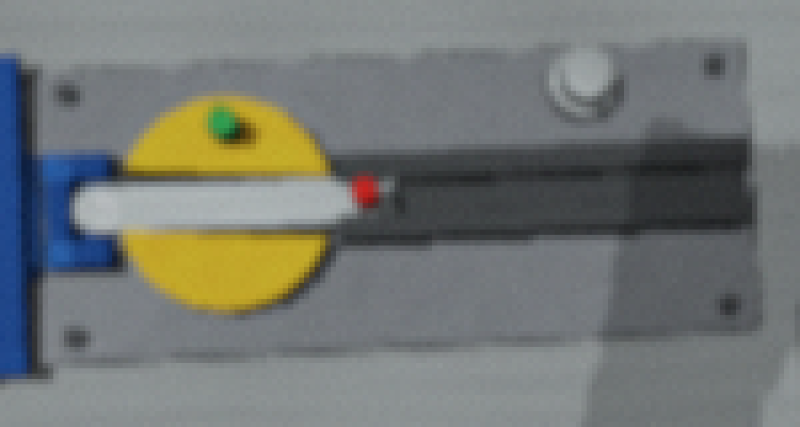

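The bar lies through the slot with its nose at the socket's end wall (crop (75,208)). The post at (365,190) works out 65.5 mm from the disc's axis, against 66 mm expected. The slot is parallel within about 2–3°, the bushing is undisturbed and the robot is clear, so I'll hand in.

```bash
python3 -c "
from h import *
print(abs(monitor.sense()['dq']).max()); print(job.sign_off())"
```

```text
0.055875869729680276
the job is handed in; nothing more can be done
None
```

The job is handed in: in the last picture the slot was lined up within about 2–3° and the bar was home against the socket's end wall, with the robot clear; sign-off gave no verdict.

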